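# Run the lens case through the cleaner

### The job

Fold the open hinged lens case shut, lay it level in the cradle in the lens cleaner's tank without dropping it, and close the tank cover. Only then start the long cycle by pressing the cleaner's keys fully down one at a time, letting each come up before the next: the round power key, the left one of the three square keys (next to the round key), the right one of the three (next to the wide key), and last the wide start key. Leave the middle square key unpressed and the other things on the vanity where they stand.

Things in the scene. Friction and masses are not known exactly. Their poses are not given: they have to be found in the camera images.
- cleaner: white lens cleaner, fixed, 180 (x) x 220 (y) x 72 mm high. Origin: centre of its underside; x points from its front (keys) to its back (cover hinge), y to the left as one faces the front. In its flat top: a tank 84 (x) x 110 (y) x 27 mm deep, centred at x = +20 mm; along the front a row of five grey keys at x = -68 mm: round, three small square, wide, at y = 80, 42, 8, -26, -74 mm
- cradle (a point): centre of the tank's floor, 45 mm above the cleaner's underside, axes as the cleaner's. White fences 9 mm high round it leave a seat of 78 (x) x 50 mm (y) for the shut lens case, lying either way round. The side fences stand only at the corners: the middle 54 mm of both long sides is free for fingers, with 30 mm to the tank's walls
- cover (a joint): angle of the tank's cover, rad: 0 shut flat on the cleaner's top, 1.7 to 1.9 at the start (standing open, leaning a little to the back), at most 2.0. A stiff hinge: it stays where it is left and takes about 1 N at its free edge to push
- cover_hinge (a point): middle of the cover's hinge line, along the cleaner's y, at x = +68 mm, 72 mm above the underside; axes as the cleaner's. The cover is a clear plate in a white frame, 96 mm from hinge to free edge, 116 mm wide, 8 mm thick; a 40 mm wide, 6 mm thick tab reaches 12 mm beyond the middle of the free edge, 2 to 8 mm above the underside of the shut cover
- lens_case: lower half of the grey hinged rectangular lens case, open on a fixed round mat (160 mm across, 2 mm thick); loose, about 75 g, its lid 18 g. Origin: centre of its underside; x along its length, 68 mm; y across its width, 42 mm; z up. 14 mm high; shut, the case is 24 mm high. The lid is hinged along the long +y edge
- case_lid (a joint): angle of the lens case's lid, rad: 0 shut, 1.2 to 1.95 at the start, at most 2.1. The lid is 66 mm long, reaches 41 mm from the hinge line to its free edge and is 10 mm thick. A friction hinge of 0.009 N m: it stays where it is left, also when the case is carried by its lower half
- case_hinge (a point): middle of the lens case's hinge line, which runs along the case's x: 21 mm to +y and 14 mm up from the case's origin, axes as the case's
- key_round (a joint): press depth of the round key (power), 20 mm across, leftmost in the row, m: 0 up, 0.004 fully down; spring-loaded, it starts to move at about 1.2 N, is fully down at 4 N and comes back up by itself; it counts as pressed from 0.0026
- key_round_top (a point): centre of the top face of the round key (power), 20 mm across, leftmost in the row, 7 mm above the panel when up (3 mm when down); moves with the key
- key_left (a joint): press depth of the left one of the three small square keys (programme), 15 x 15 mm, next to the round key, m: 0 up, 0.004 fully down; spring-loaded, it starts to move at about 1.2 N, is fully down at 4 N and comes back up by itself; it counts as pressed from 0.0026
- key_left_top (a point): centre of the top face of the left one of the three small square keys (programme), 15 x 15 mm, next to the round key, 7 mm above the panel when up (3 mm when down); moves with the key
- key_middle (a joint): press depth of the middle one of the three small square keys (heater), 15 x 15 mm, m: 0 up, 0.004 fully down; spring-loaded, it starts to move at about 1.2 N, is fully down at 4 N and comes back up by itself; it counts as pressed from 0.0026
- key_right (a joint): press depth of the right one of the three small square keys (long cycle), 15 x 15 mm, next to the wide key, m: 0 up, 0.004 fully down; spring-loaded, it starts to move at about 1.2 N, is fully down at 4 N and comes back up by itself; it counts as pressed from 0.0026
- key_right_top (a point): centre of the top face of the right one of the three small square keys (long cycle), 15 x 15 mm, next to the wide key, 7 mm above the panel when up (3 mm when down); moves with the key
- key_wide (a joint): press depth of the wide key (start), 16 x 38 mm, rightmost in the row, m: 0 up, 0.004 fully down; spring-loaded, it starts to move at about 1.2 N, is fully down at 4 N and comes back up by itself; it counts as pressed from 0.0026
- key_wide_top (a point): centre of the top face of the wide key (start), 16 x 38 mm, rightmost in the row, 7 mm above the panel when up (3 mm when down); moves with the key
- lens_tray: bystander: mint open lens tray, 60 x 110 x 14 mm, loose; origin at the centre of its underside, as for all bystanders
- clip_holder: bystander: stainless steel spring clip on a round foot of 52 mm, 61 mm high, loose
- trinket_bowl: bystander: round ceramic bowl, 88 mm across, 36 mm high, loose
- squeeze_bottle: bystander: closed white plastic bottle, 40 mm across, 98 mm high, loose
- screw_case: bystander: twin lens case with two round screw caps, 33 x 67 x 18 mm, loose
- cream_jar: bystander: closed amber jar, 52 mm across, 42 mm high, loose
- drop_bottle: bystander: small closed eye-drop bottle, 26 mm across, 62 mm high, loose
- compact: bystander: shut round compact mirror, 70 mm across, 13 mm high, loose

How it is judged:
By the outcome, as a careful person would: the job done as asked, in the order asked, and still so for the second after the job is handed in, with the robot touching nothing.
It also fails if it takes over 64 s, if anything falls off the work surface, if the arm or the gripper's body presses on something with over 40 N, if the wrist force passes 120 N, or if a joint passes its speed limit or range.

### The arm

A 6-joint arm with a two-finger parallel gripper is mounted at the origin on the work surface. World frame = base frame: x ahead of the robot, y to its left, z up, the work surface at z = 0. Lengths are in m, angles in degrees, forces in N, time in s.
With the tool pointing down it reaches from about 0.3 to 0.75 m from the base axis. Payload 8.5 kg.
Tool frame: the origin (TCP) lies at the very end of the fingers, on their centre line; the grasp point (between the pads) lies 19 mm behind it (env.pinch_z is the distance from the TCP to the grasp point, in m); z points along the fingers, y is the line along which they close (so a half turn about z gives the same grasp; the last joint's range is limited). The gripper opens to 85 mm and grips with 20 to 120 N. Pads are 22 mm wide; open, the fingers measure 114 mm over their backs; the gripper's body (76 mm by 85 mm) begins 54 mm behind the grasp point. The pads swing forward as they close: fully open they stand 13 mm farther back than shut.
Start: joints at [51.32, 21.807, 74.336, -0, 83.858, -12.336], TCP at [0.244, 0.493, 0.231] pointing down, gripper open.
Joint ranges: [-178.18, 178.18], [-50.72, 133.34], [12.68, 142.11], [-81.47, 261.47], [9.98, 163.14], [-165.26, 165.26]. Speed limits (degrees/s): [136.94, 136.94, 180, 180, 180, 180].

### API

Orientations are given as a 3x3 rotation matrix whose columns are the frame's x, y, z axes.
In Python, from rig import env, viewer gives the robot as it stands.
- The arm moves only by the tool drive_tool, never from a script. Its argument "series" is a list of rows, each a list of 3 entries, a list of its own where there are three numbers: the shift along the tool's x, y, z in m, then the turn about the tool's z in degrees, then the finger opening in m, from 0 to 0.0854. A call has 1 to 20 rows; each row is the pose to reach, as a shift and turn from the pose commanded when the call began, along the tool's axes at that moment; what a row does not reach only later rows make up. A row lasts 1/10 s, in which the tool goes at most 50 mm and 8.59 degrees, less where a joint would pass 70% of its speed; a pose out of reach is approached as far as the arm can. A call with a gripper value outside its range is refused whole. The fingers move at their own pace and stop on an object; "newtons" is the grip in N (left out, the last holds). Time passes only in rows, so rows that repeat a pose let the fingers close. It gives the time, the measured TCP pose, the force, the opening and the grip force at its end, in the units of the state.
- env.observe(): the state, without advancing time (a new reading comes with each control period).
- viewer.get_image(name): name is "scene" or "top" or "wrist"; returns a dict with "img" (420x560x3 uint8, red, green, blue), "depth" (420x560 float32, m along the optical axis (not along the pixel's ray), 0 where there is no reading), "camera_matrix" (3x3 intrinsics, pixels), "rvec" (rotation vector, rad) and "tvec" (3), from world to camera coordinates, as OpenCV has them. Camera axes: x right, y down, z forward; pixel columns grow to the right and rows downward; lengths in m; the calibration is good to about 2 mm. A picture is of the moment at which its call begins.
- env.close_job(): hands the job in; it is judged then, once.
The state is a dict: "time_s": time; "q": joint angles; "qvel": joint speeds; "joint_efforts": joint torques, N m; "position": TCP position; "tool_rot": TCP orientation; "ft_force": force on the tool from outside, world axes, zero at the start; "wrist_torque": the same for the moment, N m; "grip_width": finger opening in m; "gripper_force": force on a finger pad.
Only numpy, scipy, OpenCV 4.12 (cv2) and the standard library are available. Lean on these libraries where they do the work, as an engineer would, in place of code of your own. Each camera call takes 0.05 s, during which the arm holds its last target. There are 200 camera calls.

## Working session

There is one attempt and no reset: what is moved stays moved. The work goes in short steps, Python scripts to look and compute and a tool call to move; the robot and the scene stay as the last step left them, time stands still between calls to the robot, and variables do not carry over. Pictures are saved under pics/ and viewed, at most 10 in all, crops included, and the job is handed in when it is done.

Besides the shell and the picture viewer there is one more tool, called after ">>>" by a JSON object that holds its "method" and its "body", one argument or row to a line. drive_tool: Moves the arm, as the interface text tells. Its arguments: {"type":"object","properties":{"series":{"type":"array"},"newtons":{"type":"number"}},"required":["series"]}

```bash
ls; mkdir -p pics
cat > h.py <<'E'
import numpy as np, cv2
from rig import env, viewer
def cam(n):
    d=viewer.get_image(n); d['R']=cv2.Rodrigues(np.array(d['rvec'],float))[0]; d['t']=np.array(d['tvec'],float).ravel(); return d
def cloud(d):
    K=d['camera_matrix']; z=d['depth'].astype(float); v,u=np.indices(z.shape)
    P=np.stack([(u-K[0,2])/K[0,0]*z,(v-K[1,2])/K[1,1]*z,z],-1)
    return (P-d['t'])@d['R']
def ray(d,u,v,h):
    K=d['camera_matrix']; r=np.array([(u-K[0,2])/K[0,0],(v-K[1,2])/K[1,1],1])@d['R']; c=-d['t']@d['R']
    return c+r*(h-c[2])/r[2]
E
python3 - <<'E'
from h import *
a=cam('scene');b=cam('top')
np.savez('s0.npz',s=cloud(a),t=cloud(b),si=a['img'],ti=b['img'])
cv2.imwrite('pics/top.png',cv2.resize(b['img'][...,::-1],(800,600)));cv2.imwrite('pics/scene.png',cv2.resize(a['img'][...,::-1],(800,600)))
s=env.observe();print(s['tool_rot'],s['position'],s['grip_width'],env.pinch_z)
for d in(a,b):print(-d['t']@d['R'],d['R'][2],d['camera_matrix'][0])
E
```

```text
pics
[[-8.96146184e-01  4.43758199e-01 -8.23299478e-04]
 [ 4.43758883e-01  8.96145593e-01 -1.06334027e-03]
 [ 2.65930235e-04 -1.31825478e-03 -9.99999096e-01]] [0.24390042 0.49266051 0.23077623] 0.08527411099367105 0.0187
[1.13740858 0.2305626  0.81835098] [-0.60608448 -0.25528228 -0.75332102] [512.54509938   0.         280.62064621]
[4.30813955e-01 1.20836194e-03 1.22370013e+00] [ 0.0595182  -0.00277284 -0.99822337] [525.84429344   0.         270.79207577]
```

View pics/top.png

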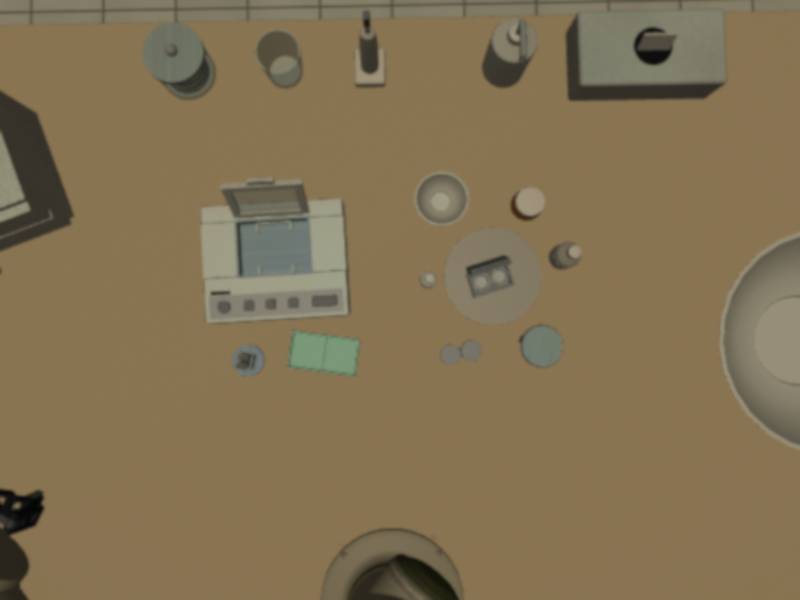

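View pics/scene.png

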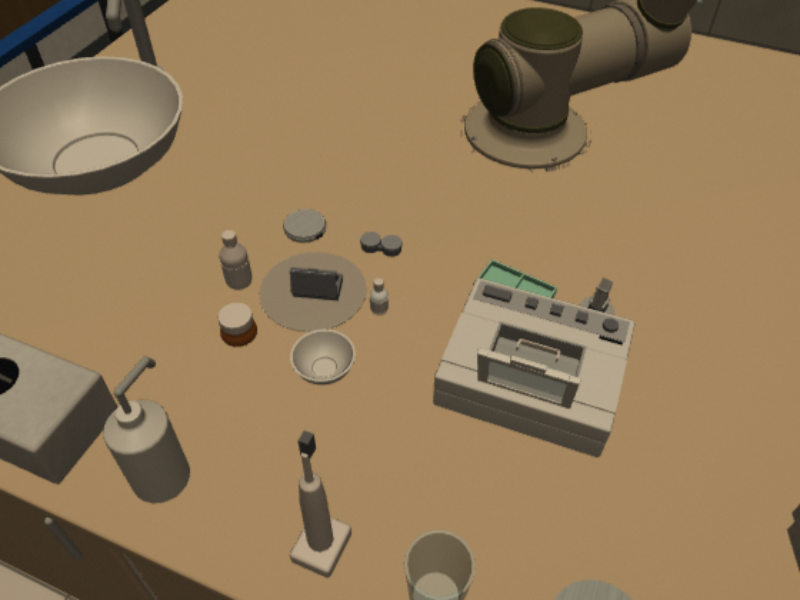

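Run:
```python
from h import *
D=np.load('s0.npz')
for n in 'ts':
    P=D[n];I=D[n+'i']
    m=(abs(P[...,2]-.072)<.005)&(P[...,0]>.25)&(P[...,0]<.65)&(P[...,1]<.45)&(P[...,1]>.05)
    k,l,s,_=cv2.connectedComponentsWithStats(m.astype('u1'));i=1+s[1:,4].argmax()
    q=P[l==i];r=cv2.minAreaRect(q[:,:2].astype('f4'));print(n,'cleaner',r,np.median(q[:,2]),len(q))
    m=(P[...,2]>.0775)&(P[...,2]<.084)&(P[...,0]>.25)&(P[...,0]<.47)&(P[...,1]<.45)&(P[...,1]>.05)
    k,l,s,c=cv2.connectedComponentsWithStats(m.astype('u1'))
    for i in range(1,k):
        if s[i,4]>15: print(' key?',P[l==i].mean(0).round(4),s[i,4])
    m=(P[...,2]>.09)&(P[...,0]>.4)&(P[...,0]<.65)&(P[...,1]<.35)&(P[...,1]>.05)
    q=P[m];print(' cover',len(q),q.max(0) if len(q) else'', q.min(0) if len(q) else '')
    # case on mat
    m=(P[...,2]>.006)&(P[...,2]<.07)&(np.hypot(P[...,0]-.44,P[...,1]+.12)<.058)
    k,l,s,c=cv2.connectedComponentsWithStats(m.astype('u1'))
    i=1+s[1:,4].argmax();q=P[l==i]
    print(' case',len(q),q.mean(0),q.max(0),q.min(0),cv2.minAreaRect(q[:,:2].astype('f4')))
    lo=q[(q[:,2]<.019)&(q[:,2]>.0)];print('  low',cv2.minAreaRect(lo[:,:2].astype('f4')),np.percentile(lo[:,2],[5,50,95]))
    hi=q[q[:,2]>.024];print('  lid',len(hi),cv2.minAreaRect(hi[:,:2].astype('f4')),hi.max(0))
    x0,y0=(290,150) if n=='t' else (170,150)
    cv2.imwrite(f'pics/case_{n}.png',cv2.resize(I[y0:y0+90,x0:x0+120,::-1],(720,540),interpolation=cv2.INTER_CUBIC))
# obstacles
P=D['t'];m=(P[...,2]>.008)&(P[...,0]>.15)&(P[...,0]<.8)&(abs(P[...,1])<.5)
k,l,s,c=cv2.connectedComponentsWithStats(m.astype('u1'))
for i in range(1,k):
    if s[i,4]>40:q=P[l==i];print(q.mean(0).round(3),q.min(0).round(3),q.max(0).round(3))
```

```text
t cleaner ((0.538224995136261, 0.1724352240562439), (0.1819443702697754, 0.22070123255252838), 2.367277145385742) 0.07220291895120354 5490
 key? [0.468  0.1045 0.0794] 17
 key? [0.4651 0.2491 0.0797] 29
 key? [0.4657 0.212  0.08  ] 24
 cover 1144 [0.64720749 0.23377384 0.17737889] [0.60987816 0.11763586 0.09025304]
 case 210 [ 0.39421292 -0.12081831  0.0179968 ] [ 0.40676633 -0.08738643  0.02434552] [ 0.38371557 -0.14914771  0.0061181 ] ((0.3951382339000702, -0.11825351417064667), (0.022915508598089218, 0.06168444827198982), 1.070579171180725)
  low ((0.39342451095581055, -0.11833604425191879), (0.023160114884376526, 0.06031688675284386), 10.457237243652344) [0.01188881 0.01701264 0.01884168]
  lid 1 ((0.38849231600761414, -0.141263946890831), (0.0, 0.0), 0.0) [ 0.38849232 -0.14126395  0.02434552]
s cleaner ((0.5407102108001709, 0.16948750615119934), (0.18605771660804749, 0.22064225375652313), 2.581937789916992) 0.07196620000742393 6600
 key? [0.4668 0.2483 0.0794] 26
 cover 1411 [0.64965457 0.23210803 0.17652686] [0.62047104 0.11621688 0.09019146]
 case 270 [ 0.39817127 -0.12021444  0.01608803] [ 0.41187988 -0.08734111  0.02251388] [ 0.38210599 -0.15095614  0.00607248] ((0.39557135105133057, -0.11934422701597214), (0.028351562097668648, 0.0635869950056076), 9.798948287963867)
  low ((0.39563310146331787, -0.11933355778455734), (0.028226323425769806, 0.0635869950056076), 9.798948287963867) [0.00737195 0.01670585 0.01873936]Traceback (most recent call last):
  File "<stdin>", line 20, in <module>
    return umr_maximum(a, axis, None, out, keepdims, initial, where)
ValueError: zero-size array to reduction operation maximum which has no identity
```

View pics/case_t.png

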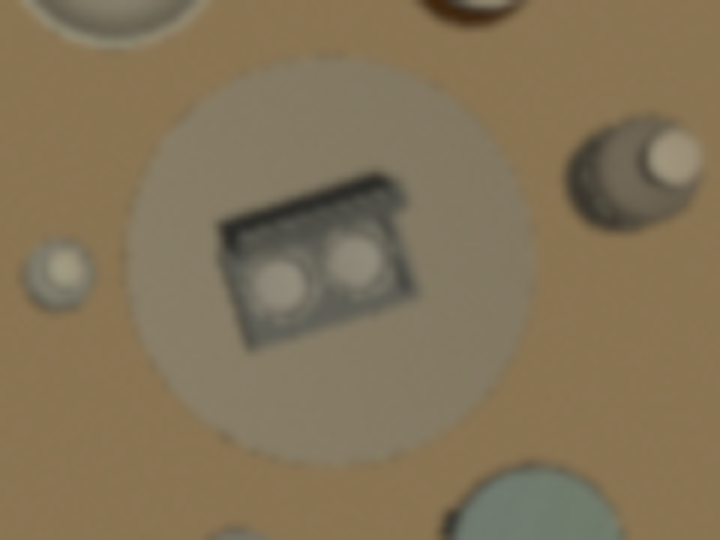

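Run:
```python
from h import *
D=np.load('s0.npz')
b=cam('top')
px=lambda x,y,h:ray(b,290+(x+.5)/6-.5,150+(y+.5)/6-.5,h).round(4)
mat=px(330,262,.002);print('mat',mat)
A=px(247,349,.016);B=px(415,293,.016);print('front corners',A,B,np.linalg.norm(A-B))
print('lid tops @.055',px(222,222,.055),px(380,175,.055))
ex=(B-A)/np.linalg.norm(B-A);ey=np.array([-ex[1],ex[0],0]);O=(A+B)/2+ey*.021
print('case origin',O,'x axis',np.degrees(np.arctan2(ex[1],ex[0])),'hinge',O+ey*.021)
for n in 'ts':
    P=D[n]; m=(P[...,2]>.006)&(P[...,2]<.09)&(np.hypot(*(P[...,:2]-mat[:2]).transpose(2,0,1))<.068)
    q=P[m]-[O[0],O[1],.002]; X=q@ex;Y=q@ey;Z=q[:,2]
    print(n,len(q),'x',X.min(),X.max())
    hi=Z>.024
    print(' lid Y,Z', np.c_[Y[hi],Z[hi]][np.argsort(Z[hi])][::max(1,hi.sum()//14)].round(4).tolist(),'X',np.percentile(X[hi],[1,99]))
    lo=(Z<.02)&(Z>.008);print(' low X',np.percentile(X[lo],[1,99]),'Y',np.percentile(Y[lo],[1,99]))
P=D['t'];m=(P[...,2]>.008)&(P[...,0]>.15)&(P[...,0]<.8)&(abs(P[...,1])<.5)
k,l,s,c=cv2.connectedComponentsWithStats(m.astype('u1'))
for i in range(1,k):
    if s[i,4]>40:q=P[l==i];print(q.mean(0).round(3),q.min(0).round(3),q.max(0).round(3))
```

```text
mat [ 0.5119 -0.1743  0.002 ]
front corners [ 0.4782 -0.1395  0.016 ] [ 0.4984 -0.2045  0.016 ] 0.06806643813216612
lid tops @.055 [ 0.524  -0.1269  0.055 ] [ 0.5404 -0.1862  0.055 ]
case origin [ 0.50835394 -0.16576785  0.016     ] x axis -72.73636302155484 hinge [ 0.52840787 -0.15953571  0.016     ]
t 703 x -0.050851888330207956 0.07382395049661722
 lid Y,Z [[0.0266, 0.0243], [0.0249, 0.03], [0.0247, 0.035], [0.0237, 0.041], [0.0214, 0.0464], [0.0205, 0.051], [0.0112, 0.0528], [0.0155, 0.0534], [0.0098, 0.0539], [0.0168, 0.0544], [0.0175, 0.0551], [0.0119, 0.0556], [0.0125, 0.0566], [0.0139, 0.0575], [0.0145, 0.0594]] X [-0.03157687  0.03300861]
 low X [-0.0328671  0.0351726] Y [-0.02321867  0.02764135]
s 688 x -0.043067753029634115 0.0725915992468937
 lid Y,Z [[0.0261, 0.024], [0.0278, 0.0273], [0.0263, 0.0297], [0.0281, 0.0323], [0.0253, 0.0348], [0.026, 0.0376], [0.0215, 0.0408], [0.0231, 0.0436], [0.0203, 0.0461], [0.0206, 0.0487], [0.0171, 0.0514], [0.0165, 0.0539], [0.0141, 0.0549], [0.0242, 0.0558], [0.0205, 0.0579]] X [-0.02848528  0.03675235]
 low X [-0.02971311  0.0324628
[... 254 characters left out ...]
 -0.228  0.037] [ 0.601 -0.252  0.009] [ 0.651 -0.205  0.049]
[ 0.537 -0.276  0.069] [ 0.431 -0.304  0.008] [5.590e-01 1.000e-03 1.224e+00]
[ 0.512 -0.164  0.035] [ 0.431 -0.205  0.008] [5.430e-01 1.000e-03 1.224e+00]
[ 0.506 -0.066  0.044] [ 0.495 -0.08   0.011] [ 0.519 -0.055  0.066]
[ 0.398 -0.492  0.118] [ 0.349 -0.5    0.096] [4.470e-01 1.000e-03 1.224e+00]
[ 0.398 -0.246  0.018] [ 0.363 -0.282  0.008] [4.310e-01 1.000e-03 1.224e+00]
[0.392 0.103 0.023] [0.356 0.001 0.008] [0.431 0.161 1.224]
[ 0.389 -0.116  0.022] [ 0.371 -0.149  0.009] [4.310e-01 1.000e-03 1.224e+00]
[0.382 0.223 0.041] [0.363 0.001 0.008] [0.431 0.246 1.224]
[0.218 0.399 0.409] [0.183 0.001 0.245] [0.431 0.469 1.224]
```

>>> {"method": "drive_tool", "body": {
  "series": [
    [[-0.575,-0.447,-0.02],46.3,0.0],
    [[-0.575,-0.447,-0.02],46.3,0.0],
    [[-0.575,-0.447,-0.02],46.3,0.0],
    [[-0.575,-0.447,-0.02],46.3,0.0],
    [[-0.575,-0.447,-0.02],46.3,0.0],
    [[-0.575,-0.447,-0.02],46.3,0.0],
    [[-0.575,-0.447,-0.02],46.3,0.0],
    [[-0.575,-0.447,-0.02],46.3,0.0],
    [[-0.575,-0.447,-0.02],46.3,0.0],
    [[-0.575,-0.447,-0.02],46.3,0.0],
    [[-0.575,-0.447,-0.02],46.3,0.0],
    [[-0.575,-0.447,-0.02],46.3,0.0],
    [[-0.575,-0.447,-0.02],46.3,0.0],
    [[-0.575,-0.447,-0.02],46.3,0.0],
    [[-0.575,-0.447,-0.02],46.3,0.0],
    [[-0.575,-0.447,-0.02],46.3,0.0],
    [[-0.575,-0.447,-0.02],46.3,0.0],
    [[-0.575,-0.447,-0.02],46.3,0.0]
  ],
  "newtons": 20
}}

```text
time_s: 1.95
position: [0.5606, -0.1618, 0.2514]
tool_rot: [[-0.299, 0.954, -0.0], [0.954, 0.299, 0.0], [0.0, -0.0, -1.0]]
ft_force: [-0.5, 0.2, 0.0]
grip_width: 0.0001
gripper_force: 0.0
```

```bash
cat >> h.py <<'E'
def togo(x,y,z,phi=None):
    """shift (tool axes) and tool turn from measured pose to world target; phi = angle of tool y"""
    s=env.observe();R=np.array(s['tool_rot']);d=R.T@(np.array([x,y,z])-s['position'])
    f=np.degrees(np.arctan2(R[1,1],R[0,1]));t=0 if phi is None else -(phi-f+180)%360
    return d.round(4), round(f,2), None if phi is None else round((-(phi-f)+180)%360-180,2)
E
python3 - <<'E'
from h import *
w=cam('wrist');np.savez('w1.npz',P=cloud(w),i=w['img'])
cv2.imwrite('pics/w1.png',w['img'][...,::-1])
print(-w['t']@w['R'],w['R'][2])
print(env.observe()['position'],togo(.561,-.149,.05,17.3))
E
```

```text
[ 0.53904575 -0.09310688  0.39419052] [ 0.08502436 -0.26704789 -0.95992514]
[ 0.56064346 -0.16166124  0.25158589] (array([0.012 , 0.0041, 0.2016]), np.float64(17.43), np.float64(0.13))
```

View pics/w1.png

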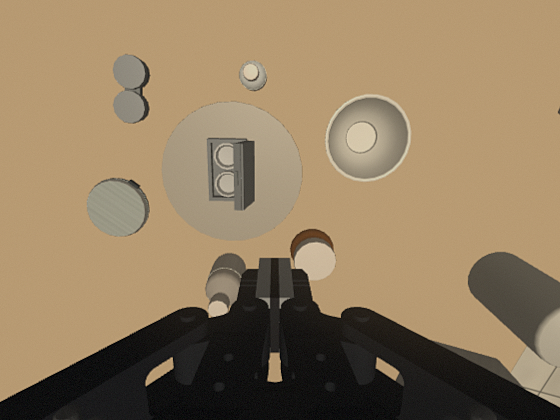

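Run:
```python
from h import *
D=np.load('w1.npz');P=D['P']
m=(P[...,2]>.007)&(P[...,2]<.09)
k,l,s,c=cv2.connectedComponentsWithStats(m.astype('u1'))
q=P[l==l[170,240]];print(len(q))
lo=q[(q[:,2]<.022)];r=cv2.minAreaRect(lo[:,:2].astype('f4'));print('low',r,np.percentile(lo[:,2],[5,50,95]))
for a0 in (-72.7,):
  a=np.radians(a0);ex=np.array([np.cos(a),np.sin(a),0]);ey=np.array([-ex[1],ex[0],0])
  X=q@ex;Y=q@ey;Z=q[:,2];L=Z<.019
  for nm,A in(('X',X),('Y',Y)): print(nm,np.percentile(A[L],[0,1,99,100]).round(4),np.percentile(A[~L],[0,1,99,100]).round(4))
  # front edge line fit for angle
  t=[];
  for x in np.arange(X[L].min()+.006,X[L].max()-.006,.003):
    s_=L&(abs(X-x)<.002);t.append((x,Y[s_].min()))
  t=np.array(t);print('slope deg',np.degrees(np.polyfit(t[:,0],t[:,1],1)[0]),t[:,1].mean())
  h=Z>.024;o=np.argsort(Z[h]);print(np.c_[Y[h],Z[h]][o][::h.sum()//20].round(4).tolist())
print('O guess XY',np.array([.50835,-.16577,0])@ex,np.array([.50835,-.16577,0])@ey)
```

```text
2808
low ((0.5129492282867432, -0.16646403074264526), (0.05100349336862564, 0.0681283175945282), 16.635141372680664) [0.00753007 0.01297088 0.01712419]
X [0.2772 0.2775 0.3444 0.3456] [0.2786 0.2787 0.3436 0.3448]
Y [0.4147 0.4151 0.4509 0.4572] [0.4471 0.4476 0.4659 0.4661]
slope deg -0.21304084225311015 0.41515874907987743
[[0.4652, 0.0242], [0.4571, 0.0272], [0.4635, 0.0314], [0.4624, 0.0351], [0.462, 0.0384], [0.4611, 0.0416], [0.4603, 0.0451], [0.4603, 0.048], [0.4522, 0.0511], [0.458, 0.0539], [0.4578, 0.0557], [0.4573, 0.0562], [0.4504, 0.0565], [0.448, 0.0568], [0.449, 0.0571], [0.4505, 0.0574], [0.4554, 0.0576], [0.4509, 0.0578], [0.4513, 0.0582], [0.4567, 0.0585], [0.4501, 0.0594]]
O guess XY 0.3094412149710212 0.4360568195513725
```

>>> {"method": "drive_tool", "body": {
  "series": [
    [[0.01,0.004,0.05],0,0.0],
    [[0.01,0.004,0.1],0,0.0],
    [[0.01,0.004,0.15],0,0.0],
    [[0.01,0.004,0.19],0,0.0],
    [[0.01,0.004,0.2045],0,0.0],
    [[0.01,0.004,0.2045],0,0.0],
    [[0.01,-0.004,0.2045],0,0.0],
    [[0.01,-0.012,0.2045],0,0.0],
    [[0.01,-0.019,0.2045],0,0.0],
    [[0.01,-0.026,0.205],0,0.0],
    [[0.01,-0.033,0.206],0,0.0],
    [[0.01,-0.039,0.2075],0,0.0],
    [[0.01,-0.045,0.2115],0,0.0],
    [[0.01,-0.051,0.2155],0,0.0],
    [[0.01,-0.054,0.2195],0,0.0],
    [[0.01,-0.056,0.2225],0,0.0],
    [[0.01,-0.056,0.2245],0,0.0],
    [[0.01,-0.056,0.2255],0,0.0],
    [[0.01,-0.056,0.2255],0,0.0]
  ]
}}

```text
time_s: 3.9
position: [0.5044, -0.17, 0.026]
tool_rot: [[-0.299, 0.954, -0.001], [0.954, 0.299, -0.0], [0.0, -0.001, -1.0]]
ft_force: [-2.6, -0.5, 2.7]
grip_width: 0.0002
gripper_force: 1.8
```

>>> {"method": "drive_tool", "body": {
  "series": [
    [[0,0,-0.0005],0,0.0],
    [[0,0.0,-0.01],0,0.0],
    [[0,0.025,-0.05],0,0.04],
    [[0,0.05,-0.1],0,0.08],
    [[0,0.05,-0.12],0,0.08],
    [[0,0.05,-0.12],0,0.08]
  ]
}}

```text
time_s: 4.5
position: [0.5544, -0.1554, 0.1502]
tool_rot: [[-0.299, 0.954, 0.008], [0.954, 0.299, -0.004], [-0.006, 0.006, -1.0]]
ft_force: [-0.4, -0.3, -0.6]
grip_width: 0.0583
gripper_force: 0.0
```

Run:
```python
from h import *
w=cam('wrist');P=cloud(w)
cv2.imwrite('pics/w2.png',w['img'][...,::-1])
m=(P[...,2]>.008)&(P[...,2]<.06)&(np.hypot(P[...,0]-.509,P[...,1]+.167)<.06)
k,l,s,c=cv2.connectedComponentsWithStats(m.astype('u1'));i=1+s[1:,4].argmax();q=P[l==i]
print(len(q),s[i],'z',np.percentile(q[:,2],[5,50,95,100]))
t=q[q[:,2]>.02];r=cv2.minAreaRect(t[:,:2].astype('f4'));print(r)
# plane of lid
A=np.c_[t[:,:2]-t[:,:2].mean(0),np.ones(len(t))];print('slope',np.linalg.lstsq(A,t[:,2],rcond=None)[0])
lo=cv2.minAreaRect(q[:,:2].astype('f4'));print(lo)
print(env.observe()['position'],togo(*lo[0],.006,17.1))
```

```text
4593 [ 186  157   57   85 4593] z [0.01686549 0.02602407 0.02717763 0.02856495]
((0.5080629587173462, -0.16784754395484924), (0.04285581037402153, 0.06660802662372589), 15.84044075012207)
slope [-0.00194046 -0.0032027   0.02601231]
((0.5086182355880737, -0.16718998551368713), (0.04431421309709549, 0.06748059391975403), 16.032184600830078)
[ 0.55304395 -0.15508579  0.14768913] (array([ 0.0021, -0.0464,  0.1416]), np.float64(17.39), np.float64(0.29))
```

View pics/w2.png

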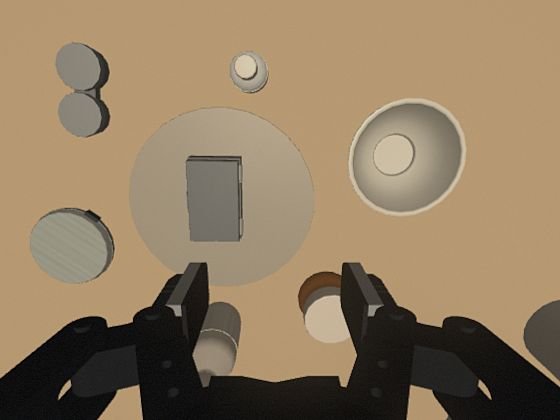

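>>> {"method": "drive_tool", "body": {
  "series": [
    [[0.001,-0.0455,0.05],1.4,0.075],
    [[0.001,-0.0455,0.07],1.4,0.075],
    [[0.001,-0.0455,0.1],1.4,0.075],
    [[0.001,-0.0455,0.13],1.4,0.075],
    [[0.001,-0.0455,0.14],1.4,0.07],
    [[0.001,-0.0455,0.14],1.4,0.06],
    [[0.001,-0.0455,0.14],1.4,0.05],
    [[0.001,-0.0455,0.14],1.4,0.04],
    [[0.001,-0.0455,0.14],1.4,0.036],
    [[0.001,-0.0455,0.14],1.4,0.03],
    [[0.001,-0.0455,0.14],1.4,0.03],
    [[0.001,-0.0455,0.14],1.4,0.03]
  ],
  "newtons": 30
}}

```text
time_s: 5.75
position: [0.5091, -0.168, 0.0072]
tool_rot: [[-0.275, 0.961, 0.002], [0.961, 0.275, -0.001], [-0.002, 0.002, -1.0]]
ft_force: [-1.0, 1.9, 7.0]
grip_width: 0.0411
gripper_force: 31.2
```

>>> {"method": "drive_tool", "body": {
  "series": [
    [[0,0,-0.01],0,0.03],
    [[0,0,-0.03],0,0.03],
    [[0,0,-0.07],0,0.03],
    [[0,0,-0.12],0,0.03],
    [[0,0,-0.17],0,0.03],
    [[0.03,0.015,-0.2],-8,0.03],
    [[0.07,0.035,-0.2],-16,0.03],
    [[0.11,0.05,-0.2],-24,0.03],
    [[0.15,0.07,-0.2],-32,0.03],
    [[0.19,0.09,-0.2],-40,0.03],
    [[0.23,0.1,-0.2],-48,0.03],
    [[0.26,0.115,-0.2],-56,0.03],
    [[0.285,0.13,-0.2],-64,0.03],
    [[0.305,0.138,-0.2],-72,0.03],
    [[0.312,0.141,-0.2],-76.4,0.03],
    [[0.312,0.141,-0.2],-76.4,0.03],
    [[0.312,0.141,-0.2],-76.4,0.03],
    [[0.312,0.141,-0.2],-76.4,0.03]
  ]
}}

```text
time_s: 7.55
position: [0.5582, 0.1703, 0.2061]
tool_rot: [[-0.999, -0.039, 0.0], [-0.039, 0.999, -0.0], [-0.0, -0.0, -1.0]]
ft_force: [0.8, 0.5, -1.6]
grip_width: 0.0408
gripper_force: 30.8
```

Run:
```python
from h import *
w=cam('wrist');b=cam('top');np.savez('w3.npz',P=cloud(w),i=w['img'],T=cloud(b),ti=b['img'])
cv2.imwrite('pics/w3.png',w['img'][...,::-1])
print(env.observe()['position'])
```

```text
[0.55834046 0.17034738 0.2060078 ]
```

View pics/w3.png

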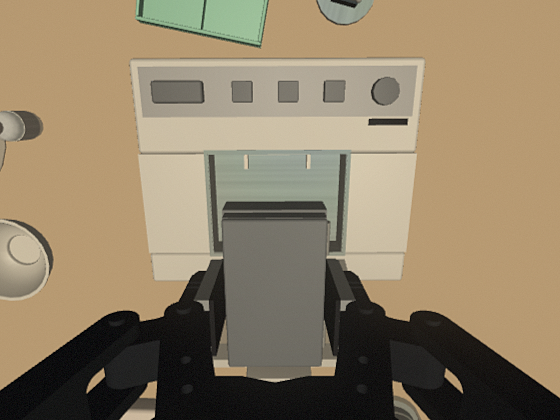

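Run:
```python
from h import *
from scipy.optimize import least_squares
D=np.load('w3.npz');P=D['P'];w=cam('wrist');g=cv2.cvtColor(w['img'],cv2.COLOR_RGB2GRAY)
m=np.zeros(g.shape,'u1');roi=g[74:110,145:410];m[74:110,145:410]=(abs(P[74:110,145:410,2]-.0795)<.0025)
k,l,s,c=cv2.connectedComponentsWithStats(m)
obs=[]
for i in range(1,k):
    if s[i,4]>80:
        r=P[l==i];rc=cv2.minAreaRect(r[:,:2].astype('f4'));u=s[i,0]+s[i,2]/2-.5,s[i,1]+s[i,3]/2-.5
        p=ray(w,*u,.079);obs.append(p[:2]);print(s[i],p.round(4),np.round(rc[0],4),np.round(rc[1],4))
ob=np.array(sorted(obs,key=lambda p:-p[1]))
print(ob)
if len(ob)==5:
    M=np.array([[-.068,y] for y in(.08,.042,.008,-.026,-.074)])
    f=lambda v:(M@np.array([[np.cos(v[2]),np.sin(v[2])],[-np.sin(v[2]),np.cos(v[2])]])+v[:2]-ob).ravel()
    s_=least_squares(f,[.54,.17,.04]);print('cleaner',s_.x,np.degrees(s_.x[2]),np.abs(s_.fun).max())
    v=s_.x;c,sn=np.cos(v[2]),np.sin(v[2]);print('cradle',v[0]+.02*c,v[1]+.02*sn)
q=P[(abs(P[...,2]-.072)<.003)&(P[...,0]<.66)&(P[...,1]>.03)&(P[...,1]<.31)&(P[...,0]>.4)]
print('top rect',cv2.minAreaRect(q[:,:2].astype('f4')))
# tank floor edges seen & case
zz=P[150:365,200:350,2];q=P[180:365,215:335].reshape(-1,3);q=q[(q[:,2]>.205)&(q[:,2]<.26)]
print('case top z',np.percentile(q[:,2],[1,5,50,95]));t=q[abs(q[:,2]-np.median(q[:,2]))<.004]
print(cv2.minAreaRect(t[:,:2].astype('f4')))
T=D['T'];t=T[(T[...,2]>.205)&(T[...,0]<.53)&(T[...,0]>.5)&(abs(T[...,1]-.17)<.03)];print('top cam case front x',len(t),t[:,0].min() if len(t) else 0)
```

```text
[373  77  27  29 602] [0.4695 0.2495 0.079 ] [0.4695 0.2494] [0.0191 0.0193]
[ 151   81   53   23 1159] [0.4764 0.0966 0.079 ] [0.4763 0.0962] [0.0154 0.0377]
[232  81  21  22 448] [0.4741 0.1441 0.079 ] [0.4741 0.144 ] [0.0147 0.0149]
[278  81  21  22 453] [0.4728 0.1778 0.079 ] [0.4727 0.1779] [0.0147 0.0148]
[324  81  21  21 434] [0.471  0.2114 0.079 ] [0.471  0.2117] [0.014  0.0151]
[[0.46947145 0.24945857]
 [0.47103375 0.21141119]
 [0.47276086 0.17778213]
 [0.47414257 0.14413172]
 [0.47644122 0.09658549]]
cleaner [0.54097308 0.17298659 0.04569976] 2.6184031428171943 0.0006281425711543165
cradle 0.5609521977995886 0.17390026449531515
top rect ((0.539598822593689, 0.17288875579833984), (0.18154634535312653, 0.2212655395269394), 2.550656318664551)
case top z [0.2080984  0.21541789 0.22509594 0.2308678 ]
((0.5580247044563293, 0.17127028107643127), (0.06600067764520645, 0.047423772513866425), 2.593393325805664)
top cam case front x 765 0.5123214355385358
```

>>> {"method": "drive_tool", "body": {
  "series": [
    [[-0.002,0.0025,0.03],0,0.03],
    [[-0.002,0.0025,0.07],0,0.03],
    [[-0.002,0.0025,0.11],0,0.03],
    [[-0.002,0.0025,0.13],0,0.03],
    [[-0.002,0.0025,0.142],0,0.03],
    [[-0.002,0.0025,0.148],0,0.03],
    [[-0.002,0.0025,0.152],0,0.03],
    [[-0.002,0.0025,0.154],0,0.03],
    [[-0.002,0.0025,0.154],0,0.03]
  ]
}}

```text
time_s: 8.6
position: [0.5606, 0.1736, 0.0524]
tool_rot: [[-0.999, -0.041, 0.001], [-0.041, 0.999, 0.0], [-0.001, 0.0, -1.0]]
ft_force: [-0.4, -0.4, -1.6]
grip_width: 0.0409
gripper_force: 30.8
```

>>> {"method": "drive_tool", "body": {
  "series": [
    [[0,0,0.001],0,0.03],
    [[0,0,0.0015],0,0.03],
    [[0,0,0.002],0,0.03],
    [[0,0,0.002],0,0.03]
  ]
}}

```text
time_s: 9.0
position: [0.5603, 0.1736, 0.0502]
tool_rot: [[-0.999, -0.041, 0.001], [-0.041, 0.999, 0.0], [-0.001, 0.0, -1.0]]
ft_force: [-0.8, 0.2, 2.0]
grip_width: 0.0412
gripper_force: 31.2
```

>>> {"method": "drive_tool", "body": {
  "series": [
    [[0,0,0.0005],0,0.036],
    [[0,0,0.0005],0,0.042],
    [[0,0,0.0003],0,0.046],
    [[0,0,0],0,0.052],
    [[0,0,0],0,0.058],
    [[0,0,0],0,0.058],
    [[0,0,-0.01],0,0.058],
    [[0,0,-0.03],0,0.058],
    [[0,0,-0.07],0,0.058],
    [[0,0,-0.11],0,0.058],
    [[0,0,-0.15],0,0.058],
    [[0,0,-0.15],0,0.058],
    [[0,0,-0.15],0,0.058]
  ]
}}

```text
time_s: 10.3
position: [0.5603, 0.1736, 0.2009]
tool_rot: [[-0.999, -0.041, 0.002], [-0.041, 0.999, 0.0], [-0.002, 0.0, -1.0]]
ft_force: [0.3, 0.9, -0.6]
grip_width: 0.0582
gripper_force: 0.0
```

Run:
```python
from h import *
w=cam('wrist');P=cloud(w)
cv2.imwrite('pics/w4.png',w['img'][...,::-1])
print(env.observe()['position'],env.observe()['grip_width'])
m=(abs(P[...,2]-.069)<.0045)&(abs(P[...,0]-.56)<.039)&(abs(P[...,1]-.1735)<.03)
k,l,s,c=cv2.connectedComponentsWithStats(m.astype('u1'));i=1+s[1:,4].argmax();q=P[l==i]
print(s[i],cv2.minAreaRect(q[:,:2].astype('f4')))
A=np.c_[q[:,:2]-q[:,:2].mean(0),np.ones(len(q))];print('slope',np.linalg.lstsq(A,q[:,2],rcond=None)[0])
T=cloud(cam('top'));q=T[(T[...,2]>.09)&(T[...,0]>.59)&(T[...,0]<.68)&(abs(T[...,1]-.18)<.07)]
S=cloud(cam('scene'));q2=S[(S[...,2]>.08)&(S[...,0]>.59)&(S[...,0]<.68)&(abs(S[...,1]-.18)<.07)]
for q in(q,q2):
  for z in np.arange(.085,.19,.012):
    a=q[abs(q[:,2]-z)<.006]; 
    if len(a):print(round(z,3),np.percentile(a[:,0],[2,50,98]).round(4),np.percentile(a[:,1],[2,98]).round(3))
```

```text
[0.5598325  0.17355882 0.19963117] 0.05804647948505218
[ 249  162   51   79 3859] ((0.5605665445327759, 0.1741296648979187), (0.06584259867668152, 0.041118841618299484), 2.4758694171905518)
slope [0.00361281 0.00432549 0.06925703]
0.085 [0.6147 0.6167 0.6189] [0.122 0.132]
0.097 [0.6155 0.6192 0.6229] [0.118 0.148]
0.109 [0.6189 0.6229 0.6259] [0.117 0.146]
0.121 [0.623  0.6262 0.6291] [0.118 0.146]
0.133 [0.6271 0.6301 0.6342] [0.118 0.145]
0.145 [0.6308 0.633  0.6378] [0.118 0.144]
0.157 [0.6336 0.6371 0.6451] [0.119 0.146]
0.169 [0.6372 0.6397 0.6431] [0.119 0.141]
0.085 [0.6174 0.6205 0.6249] [0.118 0.228]
0.097 [0.6209 0.6241 0.628 ] [0.12  0.229]
0.109 [0.6246 0.6277 0.6314] [0.118 0.229]
0.121 [0.6285 0.6316 0.6353] [0.118 0.228]
0.133 [0.6321 0.6352 0.64  ] [0.119 0.23 ]
0.145 [0.6357 0.639  0.6435] [0.119 0.229]
0.157 [0.6363 0.6428 0.6467] [0.118 0.23 ]
0.169 [0.6366 0.645  0.6494] [0.123 0.226]
0.181 [0.644  0.6459 0.6499] [0.158 0.191]
```

View pics/w4.png

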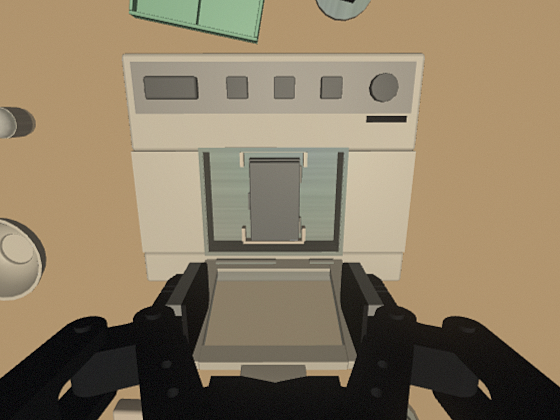

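>>> {"method": "drive_tool", "body": {
  "series": [
    [[0,0,-0.025],0,0.02],
    [[-0.03,0,-0.03],0,0.0],
    [[-0.07,0,-0.03],0,0.0],
    [[-0.11,0,-0.03],0,0.0],
    [[-0.115,0,-0.02],0,0.0],
    [[-0.115,0,-0.02],0,0.0],
    [[-0.115,0,0.02],0,0.0],
    [[-0.115,0,0.05],0,0.0],
    [[-0.115,0,0.05],0,0.0],
    [[-0.1,0,0.05],0,0.0],
    [[-0.089,0,0.05],0,0.0],
    [[-0.08,0,0.05],0,0.0],
    [[-0.074,0,0.05],0,0.0]
  ],
  "newtons": 20
}}

```text
time_s: 11.75
position: [0.6338, 0.1768, 0.1523]
tool_rot: [[-0.999, -0.041, 0.003], [-0.041, 0.999, 0.0], [-0.003, 0.0, -1.0]]
ft_force: [0.8, 0.4, 1.1]
grip_width: 0.0001
gripper_force: 0.4
```

>>> {"method": "drive_tool", "body": {
  "series": [
    [[0.01,0,0],0,0.0],
    [[0.02,0,0],0,0.0],
    [[0.03,0,0],0,0.0],
    [[0.042,0,0],0,0.0],
    [[0.055,0,0.0],0,0.0],
    [[0.067,0,0.007],0,0.0],
    [[0.077,0,0.016],0,0.0],
    [[0.086,0,0.028],0,0.0],
    [[0.092,0,0.038],0,0.0],
    [[0.096,0,0.048],0,0.0],
    [[0.099,0,0.058],0,0.0],
    [[0.1,0,0.064],0,0.0],
    [[0.1,0,0.067],0,0.0],
    [[0.1,0,0.069],0,0.0],
    [[0.1,0,0.07],0,0.0],
    [[0.1,0,0.07],0,0.0]
  ]
}}

```text
time_s: 13.35
position: [0.5344, 0.1725, 0.0799]
tool_rot: [[-0.999, -0.041, 0.0], [-0.041, 0.999, 0.0], [-0.0, -0.0, -1.0]]
ft_force: [-0.6, -0.0, -0.6]
grip_width: 0.0003
gripper_force: 0.0
```

>>> {"method": "drive_tool", "body": {
  "series": [
    [[0,0,0.0005],0,0.0],
    [[0,0,0.001],0,0.0],
    [[0,0,0.0015],0,0.0],
    [[0,0,0.0015],0,0.0]
  ]
}}

```text
time_s: 13.75
position: [0.5345, 0.1725, 0.079]
tool_rot: [[-0.999, -0.041, 0.001], [-0.041, 0.999, 0.0], [-0.001, -0.0, -1.0]]
ft_force: [-1.6, -0.4, 5.5]
grip_width: 0.0001
gripper_force: 2.7
```

>>> {"method": "drive_tool", "body": {
  "series": [
    [[0,0,-0.01],0,0.0],
    [[0.0,0,-0.05],0,0.0],
    [[0.0,0,-0.09],0,0.0],
    [[0,0,-0.12],0,0.0],
    [[0,0,-0.12],0,0.0],
    [[0,0,-0.12],0,0.0]
  ]
}}

```text
time_s: 14.35
position: [0.5342, 0.1725, 0.1988]
tool_rot: [[-0.999, -0.041, 0.001], [-0.041, 0.999, 0.0], [-0.001, 0.0, -1.0]]
ft_force: [-0.0, -0.4, -0.3]
grip_width: 0.0
gripper_force: 0.0
```

Run:
```python
from h import *
w=cam('wrist');P=cloud(w)
cv2.imwrite('pics/w5.png',w['img'][...,::-1])
m=(abs(P[...,2]-.0795)<.0025)&(P[...,0]<.495)&(P[...,0]>.44)&(P[...,1]>.06)&(P[...,1]<.28)
k,l,s,c=cv2.connectedComponentsWithStats(m.astype('u1'))
for i in range(1,k):
    if s[i,4]>80:
        p=ray(w,s[i,0]+s[i,2]/2-.5,s[i,1]+s[i,3]/2-.5,.079);print(s[i],p.round(4),togo(p[0],p[1],.09),np.median(P[l==i][:,2]))
T=cloud(cam('top'));q=T[(abs(T[...,0]-.58)<.025)&(abs(T[...,1]-.175)<.055)];print('cover z',np.percentile(q[:,2],[5,50,95]))
S=cloud(cam('scene'));q=S[(abs(S[...,0]-.565)<.05)&(abs(S[...,1]-.175)<.055)];print('cover z scene',np.percentile(q[:,2],[1,50,95,99]))
print(env.observe()['position'])
```

```text
[368 112  28  28 591] [0.4696 0.2492 0.079 ] (array([0.0609, 0.0793, 0.1078]), np.float64(92.35), None) 0.07932678415872993
[ 146  115   54   22 1117] [0.4761 0.0964 0.079 ] (array([ 0.0606, -0.0736,  0.1079]), np.float64(92.35), None) 0.07907877259342974
[228 115  21  21 425] [0.4737 0.1443 0.079 ] (array([ 0.0611, -0.0257,  0.1078]), np.float64(92.35), None) 0.07911682226137881
[274 115  21  21 434] [0.4723 0.1779 0.079 ] (array([0.0611, 0.008 , 0.1078]), np.float64(92.35), None) 0.07913439336444456
[320 115  22  21 431] [0.4708 0.2118 0.079 ] (array([0.0612, 0.042 , 0.1078]), np.float64(92.35), None) 0.07928170800732491
cover z [0.07772943 0.48240826 0.49361633]
cover z scene [0.07514258 0.40219998 0.4965033  0.50149889]
[0.5337283  0.17244622 0.19715113]
```

View pics/w5.png

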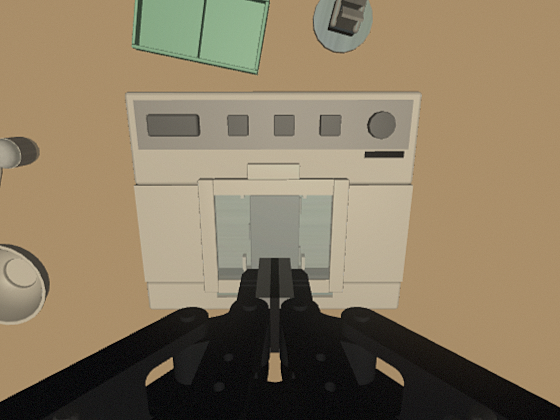

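>>> {"method": "drive_tool", "body": {
  "series": [
    [[0.03,0.04,0.03],0,0.0],
    [[0.061,0.079,0.07],0,0.0],
    [[0.061,0.079,0.1],0,0.0],
    [[0.061,0.079,0.11],0,0.0],
    [[0.061,0.079,0.11],0,0.0],
    [[0.061,0.079,0.115],0,0.0],
    [[0.061,0.079,0.119],0,0.0],
    [[0.061,0.079,0.122],0,0.0],
    [[0.061,0.079,0.1235],0,0.0],
    [[0.061,0.079,0.1235],0,0.0]
  ]
}}

```text
time_s: 15.5
position: [0.4709, 0.2487, 0.0754]
tool_rot: [[-0.999, -0.041, 0.002], [-0.041, 0.999, 0.0], [-0.002, 0.0, -1.0]]
ft_force: [1.5, -1.7, 3.6]
grip_width: 0.0002
gripper_force: 1.8
```

>>> {"method": "drive_tool", "body": {
  "series": [
    [[0,0,0.0008],0,0.0],
    [[0,0,0.0012],0,0.0],
    [[0,0,0.0015],0,0.0],
    [[0,0,0.0015],0,0.0]
  ]
}}

```text
time_s: 15.9
position: [0.4709, 0.2488, 0.0749]
tool_rot: [[-0.999, -0.041, 0.003], [-0.041, 0.999, 0.0], [-0.003, -0.0, -1.0]]
ft_force: [-0.5, -3.9, 14.2]
grip_width: 0.0002
gripper_force: 6.8
```

>>> {"method": "drive_tool", "body": {
  "series": [
    [[0,0,-0.004],0,0.0],
    [[0,0,-0.015],0,0.0],
    [[0,0,-0.02],0,0.0],
    [[0,0,-0.02],0,0.0],
    [[0,-0.02,-0.02],0,0.0],
    [[0,-0.037,-0.02],0,0.0],
    [[0,-0.037,-0.016],0,0.0],
    [[0,-0.037,-0.012],0,0.0],
    [[0,-0.037,-0.008],0,0.0],
    [[0,-0.037,-0.005],0,0.0],
    [[0,-0.037,-0.003],0,0.0],
    [[0,-0.037,-0.0015],0,0.0],
    [[0,-0.037,-0.0007],0,0.0],
    [[0,-0.037,-0.0002],0,0.0],
    [[0,-0.037,-0.0002],0,0.0]
  ]
}}

```text
time_s: 17.4
position: [0.4714, 0.2125, 0.0748]
tool_rot: [[-0.999, -0.041, 0.001], [-0.041, 0.999, 0.001], [-0.001, 0.001, -1.0]]
ft_force: [-6.2, 0.9, 15.3]
grip_width: -0.0
gripper_force: 7.6
```

Left key bottomed. Next the right key (0.068 m further along −y), hopping high over the middle key.

>>> {"method": "drive_tool", "body": {
  "series": [
    [[0,0,-0.004],0,0.0],
    [[0,0,-0.015],0,0.0],
    [[0,0,-0.025],0,0.0],
    [[0,0,-0.025],0,0.0],
    [[0,-0.03,-0.025],0,0.0],
    [[0,-0.06,-0.025],0,0.0],
    [[0,-0.068,-0.025],0,0.0],
    [[0,-0.068,-0.018],0,0.0],
    [[0,-0.068,-0.012],0,0.0],
    [[0,-0.068,-0.008],0,0.0],
    [[0,-0.068,-0.005],0,0.0],
    [[0,-0.068,-0.003],0,0.0],
    [[0,-0.068,-0.0015],0,0.0],
    [[0,-0.068,-0.0007],0,0.0],
    [[0,-0.068,-0.0002],0,0.0],
    [[0,-0.068,-0.0002],0,0.0]
  ]
}}

```text
time_s: 19.0
position: [0.4742, 0.1446, 0.0748]
tool_rot: [[-0.999, -0.041, 0.001], [-0.041, 0.999, 0.001], [-0.001, 0.001, -1.0]]
ft_force: [-6.1, 3.6, 14.0]
grip_width: 0.0
gripper_force: 7.0
```

>>> {"method": "drive_tool", "body": {
  "series": [
    [[0,0,-0.004],0,0.0],
    [[0,0,-0.015],0,0.0],
    [[0,0,-0.025],0,0.0],
    [[0,0,-0.025],0,0.0],
    [[0,-0.03,-0.025],0,0.0],
    [[0,-0.048,-0.025],0,0.0],
    [[0,-0.048,-0.018],0,0.0],
    [[0,-0.048,-0.012],0,0.0],
    [[0,-0.048,-0.008],0,0.0],
    [[0,-0.048,-0.005],0,0.0],
    [[0,-0.048,-0.003],0,0.0],
    [[0,-0.048,-0.0015],0,0.0],
    [[0,-0.048,-0.0007],0,0.0],
    [[0,-0.048,-0.0002],0,0.0],
    [[0,-0.048,-0.0002],0,0.0]
  ]
}}

```text
time_s: 20.5
position: [0.4761, 0.0966, 0.0749]
tool_rot: [[-0.999, -0.041, 0.0], [-0.041, 0.999, 0.001], [-0.0, 0.001, -1.0]]
ft_force: [-4.8, 3.8, 13.3]
grip_width: 0.0002
gripper_force: 6.4
```

>>> {"method": "drive_tool", "body": {
  "series": [
    [[0,0,-0.004],0,0.0],
    [[0,0,-0.02],0,0.0],
    [[0,0,-0.06],0,0.0],
    [[0,0,-0.1],0,0.0],
    [[0,0,-0.15],0,0.0],
    [[0,0,-0.15],0,0.0],
    [[0,0,-0.15],0,0.0],
    [[0,0,-0.15],0,0.0]
  ]
}}

```text
time_s: 21.3
position: [0.4759, 0.096, 0.2228]
tool_rot: [[-0.999, -0.041, -0.002], [-0.041, 0.999, -0.0], [0.002, -0.0, -1.0]]
ft_force: [0.4, -0.4, 0.3]
grip_width: -0.0001
gripper_force: 0.0
```

Run:
```python
from h import *
s=cam('scene');P=cloud(s);i=s['img']
cv2.imwrite('pics/end.png',cv2.resize(i[140:360,100:480,::-1],(760,440)))
print(env.observe()['position'],env.observe()['ft_force'])
```

```text
[0.47587494 0.09602938 0.2226719 ] [-0.85115619 -0.45329514 -0.07809002]
```

View pics/end.png

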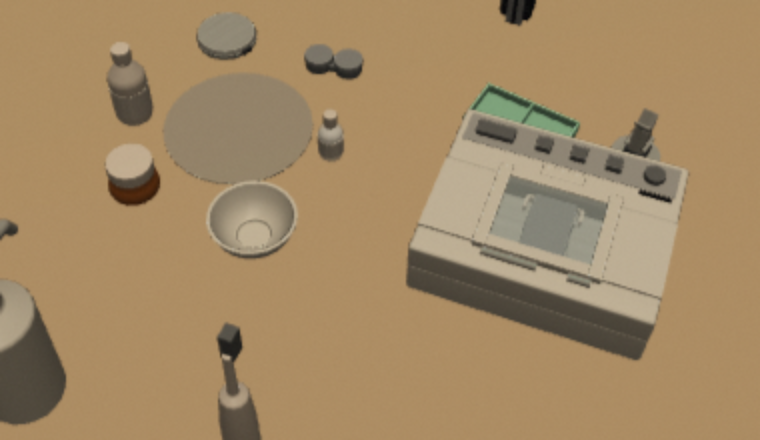

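The picture shows the cover shut at about (550,215) with the case level in the cradle, all keys up, and the bystanders where they stood.

```bash
python3 -c "
from rig import env
print(env.close_job())"
```

```text
the job is handed in; nothing more can be done
None
```

I folded the lens case shut, laid it level in the cradle and closed the cover, then pressed the round, left, right and wide keys fully down in that order and handed the job in at about 21 s; no verdict came back, but the last picture shows the cover shut, all keys up and the other things where they stood.

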